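# Set the mitre-dressing jig to 30 degrees and hold its sprung stop open for loading

### The job

Get the mitre-dressing jig on the bench ready to take a glass strip for a six-sided frame: first swing its arm round to the 30 degree mark, then pull the sprung stop bar out by its upright knob until the double line engraved on the bar stands level with the mouth of the barrel. Finish while still holding the knob there against the spring, arm at 30 degrees, so that I can lay a strip in; leave the glass strips, the pliers and the glass cutter where they lie.

Things in the scene. Friction and masses are not known exactly. Their poses are not given: they have to be found in the camera images.
- mitre_jig: Mitre-dressing jig fixed to the bench: grey fan-shaped plate 10 mm thick (radius 126 mm), an upright steel hone block (110 mm long, 54 mm high) across its far end, and a swinging arm on a pivot. Origin: pivot axis at bench level; z up; x points from the arm to the hone block, so with the arm square to the hone face (0 degrees) the arm points along this frame's -x.
- mark_30 (a point): The 30 degree tick, on the plate 108 mm from the pivot axis, with a punched dot at its inner end. The scale has a tick every 5 degrees, a longer one every 10, with 0 at the jig's left end (its +y side) and 50 near the middle.
- pointer_tip (a point): Tip of the brass pointer that turns with the arm, 60 degrees round to the arm's left (+y side), 104 mm from the pivot axis; it reads the arm's angle on the scale.
- mitre_arm (a joint): Angle of the arm about its upright pivot, rad: 0 = square; it grows as the arm turns counter-clockwise seen from above (the knob end goes toward the jig's -y, the robot's right). Stops at 0 and 0.873 (50 degrees); the 30 degree mark is 0.524. Starts between 0.02 and 0.30. Stiff (0.45 N m of friction, some 2.5 N at the knob), stays where it is left.
- barrel_mouth (a point): Centre of the open mouth of the arm's barrel, 125 mm from the pivot axis, 24 mm over the bench. The barrel is an aluminium box section 30 mm wide, 103 mm long; its top, the bed for the strip, is 34 mm over the bench with lips to 38.5 mm.
- stop_bar (a joint): How far the sprung stop bar is pulled out of the barrel, along the arm away from the pivot, m: 0 = home (its start), 0.060 = double line level with the mouth, 0.085 = end of travel. Single lines every 10 mm come out before and after the double one. The spring draws it home: 4 N at home, 9.5 N at the mark, plus 0.4 N of friction; let go, it slides back in.
- pull_knob: Upright aluminium knob on the bar's outer end, 20 mm in diameter (23 mm at its flanged head), 45 mm tall. Origin: on its axis half-way up, 54 mm over the bench, 177 mm from the pivot axis at home (237 at the mark). x points along the arm to the pivot, z up; it does not turn. The pusher plate (30 mm wide, top 52 mm up) is 31 mm inward of its skin. The arm can be swung by it.
- glass_strip_0: Loose strip of pale clear glass, 170 x 18 x 6 mm, lying left of the jig; origin at the centre of its underside. To be left alone.
- glass_strip_1: A second such strip, 170 x 18 x 6 mm, left of the first; origin at the centre of its underside. To be left alone.
- running_pliers: Loose pliers with blue grips, 168 x 61 x 18 mm, lying flat to the right of the work; origin at the centre of the underside. To be left alone.
- glass_cutter: Loose ochre wooden-handled glass cutter, 151 x 15 x 15 mm, lying at the front of the bench on the left; origin at the centre of the underside. To be left alone.

How it is judged:
By the outcome, as a careful person would: the job done as asked, in the order asked, and still so for the second after the job is handed in, while the arm keeps its last pose, push and grip.
It also fails if it takes over 38 s, if anything falls off the work surface, if the arm or the gripper's body presses on something with over 40 N, if the wrist force passes 120 N, or if a joint passes its speed limit or range.

### The arm

A 6-joint arm with a two-finger parallel gripper is mounted at the origin on a cart in front of the work surface, level with it; the furniture and walls round the work are solid. World frame = base frame: x ahead of the robot, y to its left, z up, the work surface at z = 0. Lengths are in m, angles in degrees, forces in N, time in s.
With the tool pointing down it reaches from about 0.25 to 0.725 m from the base axis. Payload 9.7 kg.
Tool frame: the origin (TCP) lies at the very end of the fingers, on their centre line; the grasp point (between the pads) lies 19 mm behind it; z points along the fingers, y is the direction in which the jaws open and shut (so a half turn about z gives the same grasp; the last joint's range is limited). The gripper opens to 85 mm and grips with 20 to 120 N. Pads are 22 mm wide; open, the fingers measure 114 mm over their backs; the gripper's body (76 mm by 85 mm) begins 54 mm behind the grasp point. The pads swing forward as they close: fully open they stand 13 mm farther back than shut.
Start: joints at [-64.973, 4.979, 10.078, 95.1, 0, 90], TCP at [0.233, -0.498, 0.231] pointing down, gripper open.
Joint ranges: [-179.16, 179.16], [-48.56, 103.87], [-65.8, 70.77], [-126.05, 130.52], [-82.76, 87.17], [-180, 180]. Speed limits (degrees/s): [127.2, 127.2, 147.25, 180, 180, 180].

### API

Orientations are given as [roll, pitch, yaw] about the fixed x, y, z axes, in that order (R = Rz(yaw) Ry(pitch) Rx(roll)).
In Python, from workcell import bot, camera, ticket gives the robot as it stands.
- The arm moves only by the shell command python3 -m jog 'ROWS' [FORCE]. ROWS is a JSON object of lists of equal length, an entry for each row: "turn": the turn, a rotation vector about the world's x, y, z each as a share of 8 degrees, from -1 to 1, a list of three; "delta_pos": the shift along the world's x, y, z each as a share of 50 mm, from -1 to 1, a list of three; "hand": the opening, from -1 (shut) to 1 (fully open). A call has exactly 10 rows; each row shifts and turns the commanded pose from where the row before left it; what a row does not reach is not made up. A row lasts 1/10 s, in which the tool goes at most 50 mm and 8.59 degrees, less where a joint would pass 70% of its speed; a pose out of reach is approached as far as the arm can. A call with a number of a shift or a turn outside -1 to 1 is refused whole. A call with a gripper value outside its range is refused whole. The fingers move at their own pace and stop on an object; FORCE is the grip in N (left out, the last holds). Time passes only in rows, so rows that do not move let the fingers close, or fill a call up. It gives the time, the measured TCP pose, the force and the opening at its end, in the units of the state.
- bot.get_obs(): the state, without advancing time (a new reading comes with each control period).
- camera(name): name is "scene" or "side" or "wrist"; returns a dict with "frame" (400x640x3 uint8, red, green, blue), "range_z" (400x640 float32, m along the optical axis (not along the pixel's ray), 0 where there is no reading), "fx", "fy", "cx", "cy" (pixels), "extrinsics" (4x4, takes a point from world to camera coordinates); the wrist camera has in their place "mount" (4x4, takes a point from camera to tool coordinates, whose origin is the TCP and whose axes are the flange's). Camera axes: x right, y up, looking along -z (the intrinsics and any distortion apply to the point x, -y, -z); pixel columns grow to the right and rows downward; lengths in m; the calibration is good to about 2 mm. A picture is of the moment at which its call begins: read the wrist's pose just before it.
- ticket.job_done(): hands the job in, once; it reports no verdict.
The state is a dict: "time": time; "q": joint angles; "qd": joint speeds; "joint_efforts": joint torques, N m; "ee_pos": TCP position; "tcp_rot": TCP orientation; "wrist_force": force on the tool from outside, world axes, zero at the start; "torque": the same for the moment, N m; "opening": finger opening in m.
Only numpy, scipy, OpenCV 4.12 (cv2) and the standard library are available. Lean on these libraries where they do the work, as an engineer would, in place of code of your own. Each camera call takes 0.05 s, during which the arm holds its last target.

## Working session

There is one attempt and no reset: what is moved stays moved. The work goes in short steps, Python scripts to look and compute and a shell command to move; the robot and the scene stay as the last step left them, time stands still between calls to the robot, and variables do not carry over. Pictures are saved under pics/ and viewed, and the job is handed in when it is done.

```bash
mkdir -p pics; ls
python3 - <<'E'
from workcell import bot,camera
import cv2,numpy as np
o=bot.get_obs();print(o)
for n in("scene","side"):
    c=camera(n);cv2.imwrite(f"pics/{n}0.png",c["frame"][:,:,::-1]);print(n,{k:v for k,v in c.items() if k not in("frame","range_z")})
    np.savez(f"{n}0.npz",**c)
E
```

```text
pics
{'time': 0.0, 'q': array([-6.49735439e+01,  5.01238783e+00,  1.00339000e+01,  9.51004810e+01,
       -1.37434607e-03,  8.99989498e+01]), 'qd': array([ 0.00883444, -0.02734952, -0.02674095, -0.00773561,  0.01450365,
       -0.08713393]), 'joint_efforts': array([ 3.92955571e-04, -5.20385814e+01,  4.64807332e+01,  1.60393986e-02,
        2.11120806e-05, -2.35572116e-05]), 'ee_pos': array([ 0.23256326, -0.49814904,  0.23056576]), 'tcp_rot': array([-1.79921031e+02,  1.37289730e-03,  2.50275082e+01]), 'wrist_force': array([ 0.0250591 ,  0.03757256, -0.61646107]), 'torque': array([ 0.02620681, -0.05649186,  0.01426407]), 'opening': 0.0850478306905887}
scene {'fx': 404.3497441915873, 'fy': 404.3497441915873, 'cx': 316.1944283621762, 'cy': 204.19256217313193, 'extrinsics': array([[-0.7421464 , -0.6702358 ,  0.00164123,  0.52153968],
       [ 0.52133091, -0.57572286,  0.62988671, -0.17909159],
       [-0.42122773,  0.46832378,  0.77668529, -1.04638502],
       [ 0.        ,  0.        ,  0.        ,  1.        ]])}
side {'fx': 424.4205306329028, 'fy': 424.4205306329028, 'cx': 321.8484872644314, 'cy': 195.2633899709822, 'extrinsics': array([[-0.96413547, -0.26479635, -0.01804676,  0.55751459],
       [ 0.10680575, -0.44933361,  0.8869565 , -0.01007539],
       [-0.24297187,  0.85321873,  0.46150025, -1.30729903],
       [ 0.        ,  0.        ,  0.        ,  1.        ]])}
```

View pics/scene0.png

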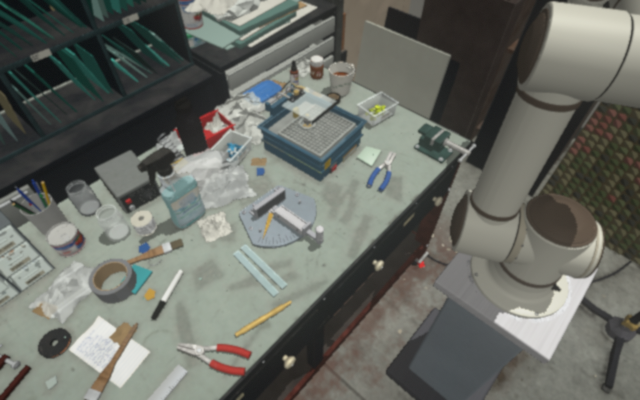

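View pics/side0.png

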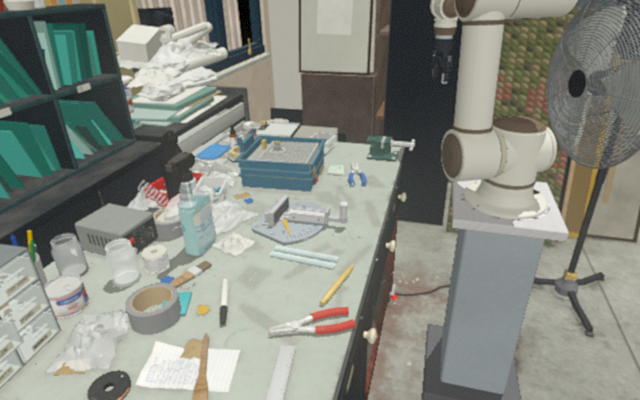

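The jig is at about (280,218) in scene and (300,218) in side; its knob is at about (320,232) and (343,211). I'll enlarge both.

```bash
cat > h.py <<'E'
import numpy as np,cv2
def load(n): return dict(np.load(n+".npz"))
def ray(c,u,v,E=None):
    E=np.linalg.inv(c["extrinsics"]) if E is None else E
    d=np.array([(u-c["cx"])/c["fx"],-(v-c["cy"])/c["fy"],-1.])
    return E[:3,3],E[:3,:3]@d
def plane(c,u,v,z,E=None):
    o,d=ray(c,u,v,E);return o+d*(z-o[2])/d[2]
def proj(c,p,E=None):
    X=(c["extrinsics"] if E is None else np.linalg.inv(E))@np.append(p,1);return np.array([c["cx"]+c["fx"]*X[0]/-X[2],c["cy"]-c["fy"]*X[1]/-X[2]])
def depthpt(c,u,v,E=None):
    o,d=ray(c,u,v,E);return o+d*c["range_z"][int(v),int(u)]
def tri(r1,r2):
    (o1,d1),(o2,d2)=r1,r2
    A=np.stack([d1,-d2],1);s=np.linalg.lstsq(A,o2-o1,rcond=None)[0]
    a=o1+d1*s[0];b=o2+d2*s[1];return (a+b)/2,np.linalg.norm(a-b)
E
python3 - <<'E'
from h import *
for n,(x,y,w,h) in dict(scene=(225,175,110,80),side=(240,185,120,90)).items():
    c=load(n+"0");f=c["frame"][y:y+h,x:x+w,::-1]
    f=cv2.resize(f,None,fx=6.5,fy=6.5,interpolation=cv2.INTER_CUBIC)
    cv2.imwrite(f"pics/{n}0z.png",f)
c=load("scene0");print(depthpt(c,320,231),depthpt(c,265,203),depthpt(c,290,220))
c=load("side0");print(depthpt(c,343,205),depthpt(c,343,212))
E
```

```text
[0.43442368 0.28269032 0.07371581] [0.62233359 0.3021743  0.05071427] [0.53967778 0.28829725 0.03203314]
[0.43930822 0.28730796 0.07466733] [0.43933046 0.28672309 0.05280217]
```

View pics/scene0z.png

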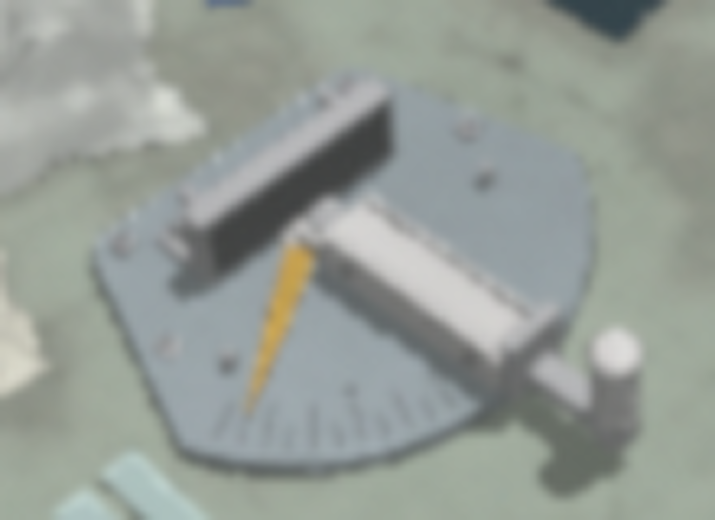

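View pics/side0z.png

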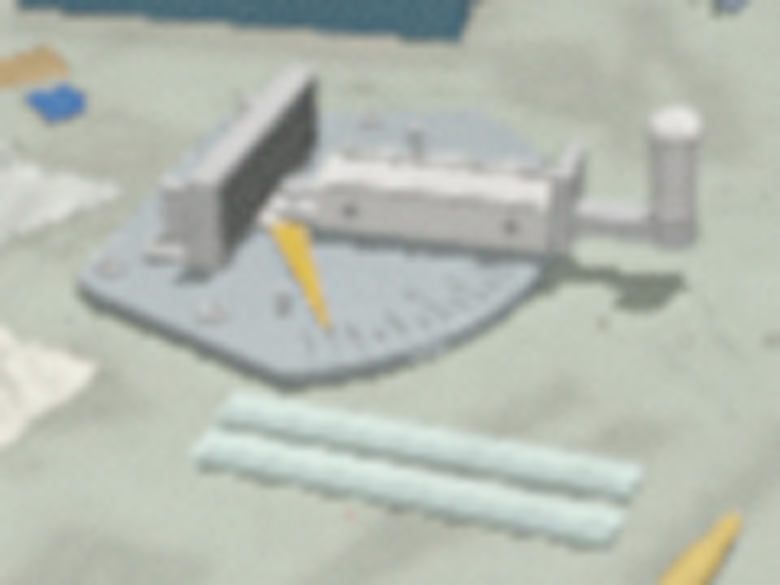

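```bash
python3 -m jog '{"delta_pos":[[0.2,0.6,0.6],[0.2,0.8,0.6],[0.2,0.8,0.5],[0.2,0.8,0.4],[0.2,0.8,0.2],[0.2,0.8,0],[0.2,0.8,0],[0.2,0.8,0],[0.2,0.8,0],[0.2,0.8,0]],"turn":[[0,0,0.9],[0,0,0.9],[0,0,0.9],[0,0,0.9],[0,0,0.9],[0,0,0.9],[0,0,0.9],[0,0,0.9],[0,0,0.9],[0,0,0.9]],"hand":[1,1,1,1,1,1,1,1,1,1]}' 60
python3 - <<'E'
from workcell import bot
print(bot.get_obs()["q"])
from h import *
a,b=load("scene0"),load("side0")
S=lambda u,v:(225+u/6.5,175+v/6.5); D=lambda u,v:(240+u/6.5,185+v/6.5)
for nm,s,d in(("knobtop",(616,352),(676,123)),("ptr",(247,412),(327,328)),("honeR",(388,93),(312,75)),("honeL",(205,233),(215,183))):
    print(nm,tri(ray(a,*S(*s)),ray(b,*D(*d))))
print(plane(a,*S(616,352),.0765),plane(b,*D(676,123),.0765))
E
```

```text
time: 1.1
ee_pos: [0.3323, -0.1076, 0.3456]
tcp_rot: [180.0, 0.0, 97.3]
wrist_force: [1.3, 0.2, 0.4]
opening: 0.0851
[-1.79334540e+01 -1.72870712e+01  3.00424033e+00  1.10282609e+02
  2.40359912e-04  6.47676696e+01]
knobtop (array([0.43864439, 0.27870352, 0.07354881]), np.float64(0.00031687686950575045))
ptr (array([0.56185979, 0.37214273, 0.01233696]), np.float64(0.0007561635243653318))
honeR (array([0.61770241, 0.22861327, 0.049042  ]), np.float64(0.001414930286569959))
honeL (array([0.62000732, 0.33726928, 0.05219559]), np.float64(0.002863646072249095))
[0.43743503 0.28024472 0.0765    ] [0.43730506 0.28410669 0.0765    ]
```

```bash
python3 -m jog '{"delta_pos":[[0.2,0.8,0],[0.2,0.8,0],[0.2,0.8,0],[0.2,0.8,0],[0.2,0.8,0],[0.2,0.8,0],[0.2,0.8,0],[0.2,0.8,0],[0.2,0.8,0],[0.2,0.4,0]],"turn":[[0,0,1],[0,0,1],[0,0,1],[0,0,1],[0,0,1],[0,0,1],[0,0,1],[0,0,1],[0,0,1],[0,0,1]],"hand":[1,1,1,1,1,1,1,1,1,1]}'
cat > look.py <<'E'
import sys
from workcell import bot,camera
from h import *
from scipy.spatial.transform import Rotation as R
def wrist(n):
    o=bot.get_obs();c=camera("wrist")
    T=np.eye(4);T[:3,:3]=R.from_euler("xyz",o["tcp_rot"],degrees=True).as_matrix();T[:3,3]=o["ee_pos"]
    E=T@c["mount"];c["extrinsics"]=np.linalg.inv(E);np.savez(n+".npz",**c)
    cv2.imwrite(f"pics/{n}.png",c["frame"][:,:,::-1]);return c,o
if __name__=="__main__":
    c,o=wrist(sys.argv[1]);print(o["time"],o["ee_pos"],o["tcp_rot"],o["q"],c["mount"],[k for k in c])
E
python3 look.py w1
```

```text
time: 2.1
ee_pos: [0.4325, 0.2737, 0.3447]
tcp_rot: [-180.0, -0.1, 177.5]
wrist_force: [0.1, 0.7, -0.3]
opening: 0.0859
2.1 [0.43245022 0.27367761 0.34466685] [-1.79974204e+02 -7.33765556e-02  1.77477163e+02] [3.23162617e+01 4.12313782e+00 2.21590931e+01 1.08110916e+02
 2.07459355e-02 3.48390691e+01] [[-3.47198950e-04  9.64913673e-01  2.62567102e-01  6.59423289e-02]
 [ 9.99999932e-01  3.68378445e-04 -3.14375733e-05 -6.93971424e-04]
 [-1.27058605e-04  2.62567073e-01 -9.64913735e-01 -1.42834095e-01]
 [ 0.00000000e+00  0.00000000e+00  0.00000000e+00  1.00000000e+00]] ['frame', 'range_z', 'fx', 'fy', 'cx', 'cy', 'mount', 'extrinsics']
```

View pics/w1.png

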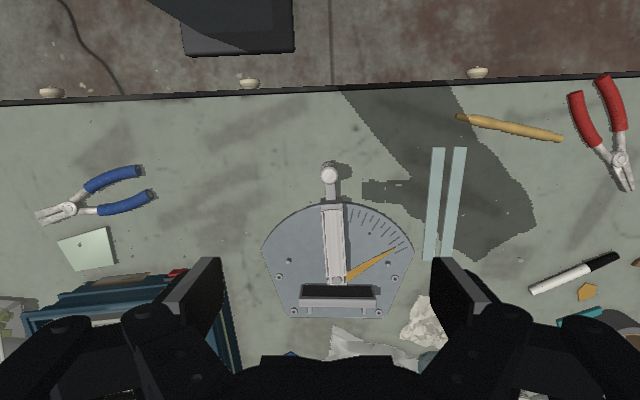

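The wrist view shows the jig with its knob at (330,175) and pointer tip at (394,248). The hone is at (338,297), the strips at (440,200) and the blue pliers at (95,195). I'll zoom in.

Run:
```python
from h import *
c=load("w1");f=c["frame"][155:325,255:425,::-1]
cv2.imwrite("pics/w1z.png",cv2.resize(f,None,fx=3.5,fy=3.5,interpolation=cv2.INTER_CUBIC))
```

```text
(no output)
```

View pics/w1z.png

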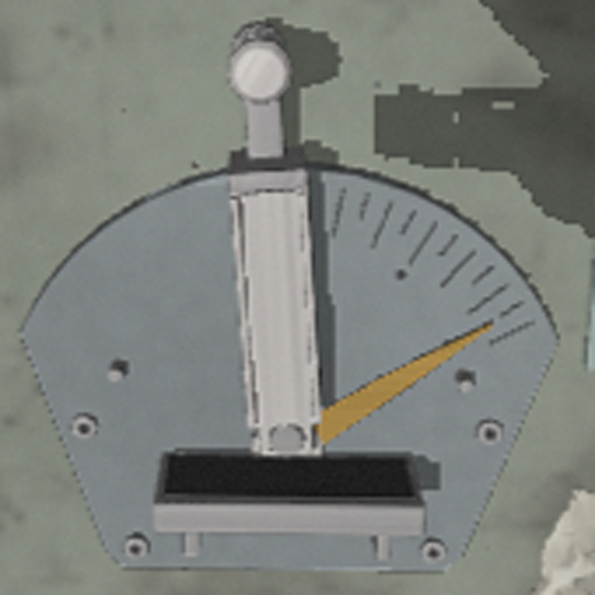

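Run:
```python
from h import *
from scipy.optimize import least_squares
c=load("w1");P=lambda u,v,z:plane(c,255+u/3.5,155+v/3.5,z)
k=P(261,72,.0765);print("knob",k)
print("pivotscrew",P(289,437,.036))
tip=P(493,322,.012);print("tip",tip)
hl=P(424,505,.054),P(154,505,.054);h=hl[0]-hl[1];print("hone",*hl,np.linalg.norm(h),"yaw",np.degrees(np.arctan2(-h[0],h[1])))
h=P(418,497,.054)-P(160,500,.054)
rim=np.array([P(u,v,.010)[:2] for u,v in((25,326),(60,268),(100,226),(150,192),(200,174),(370,174),(430,196),(480,231),(520,275),(552,325))])
r=least_squares(lambda p:np.hypot(*(rim-p[:2]).T)-.126,[.6,.28]);print("rim centre",r.x,r.fun*1e3)
pv=r.x
print("tip r",np.hypot(*(tip[:2]-pv)),"knob r",np.hypot(*(k[:2]-pv)))
a=lambda p:np.degrees(np.arctan2(*(p[:2]-pv)[::-1]))%360
print("arm ang",a(k)-180,"tip",a(tip)+60-180)
for n,(u,v) in {"dot30":(401,273),"t30o":(435,222),"t0":(533,323),"t0i":(490,343),"t10i":(468,314),"t10o":(506,287),"t20i":(442,286),"t40i":(373,247)}.items():
    q=P(u,v,.010);print(n,np.hypot(*(q[:2]-pv)),a(q)+60-180)
print("time")
for n,(u,v) in {"s0":(445,148),"pl":(154,192)}.items():print(n,plane(c,u,v,.006))
```

```text
knob [0.44177765 0.27650105 0.0765    ]
pivotscrew [0.6017953  0.28170457 0.036     ]
tip [0.56468274 0.36994528 0.012     ]
hone [0.62489338 0.33459862 0.054     ] [0.62010003 0.22619309 0.054     ] 0.10851145012932005 yaw -2.531788417571772
rim centre [0.61824999 0.2806347 ] [-2.02855039 -1.03399763  0.22987666  1.37614285  0.92525364  0.16692786
  0.54949759 -0.31681771 -1.2870103  -0.75574842]
tip r 0.10414331540479126 knob r 0.17652074081134467
arm ang 1.3418409624282788 tip 0.9547456586068677
dot30 0.09192550234192857 26.29984189542168
t30o 0.11799123317495867 26.37730198756006
t0 0.11844667418905815 -4.211768601332153
t0i 0.09848598896516324 -3.9874387408402754
t10i 0.09740899879423578 5.694543662522506
t10o 0.11702293890757051 5.697943437242316
t20i 0.09764309079184073 15.733240322214186
t40i 0.09688738741316155 35.95086903258655
time
s0 [0.42309514 0.43788183 0.006     ]
pl [0.46732108 0.02436566 0.006     ]
```

```bash
python3 -m jog '{"delta_pos":[[0.02,0.01,-0.3],[0.02,0.01,-0.5],[0.02,0.01,-0.5],[0.02,0.01,-0.5],[0.02,0.01,-0.5],[0.02,0.01,-0.5],[0.02,0.01,-0.5],[0.02,0.01,-0.5],[0,0,-0.3],[0,0,0]],"turn":[[0,0,0.12],[0,0,0.12],[0,0,0.12],[0,0,0.12],[0,0,0],[0,0,0],[0,0,0],[0,0,0],[0,0,0],[0,0,0]],"hand":[1,1,1,1,1,1,1,1,1,1]}'
python3 look.py w2
```

```text
time: 3.15
ee_pos: [0.4395, 0.2741, 0.1386]
tcp_rot: [-179.9, -0.2, -179.2]
wrist_force: [0.0, -0.0, -0.5]
opening: 0.0855
3.15 [0.43950289 0.27410904 0.13859447] [-179.89051212   -0.18070229 -179.16103918] [ 3.19511558e+01 -4.80946205e-02 -5.37367330e+00  8.48857049e+01
 -3.67410920e-04  3.11120230e+01] [[-3.49082777e-04  9.64912431e-01  2.62571665e-01  6.59836033e-02]
 [ 9.99999938e-01  3.50970713e-04  3.97101142e-05 -6.98853667e-04]
 [-5.38381818e-05  2.62571662e-01 -9.64912493e-01 -1.42833125e-01]
 [ 0.00000000e+00  0.00000000e+00  0.00000000e+00  1.00000000e+00]] ['frame', 'range_z', 'fx', 'fy', 'cx', 'cy', 'mount', 'extrinsics']
```

View pics/w2.png

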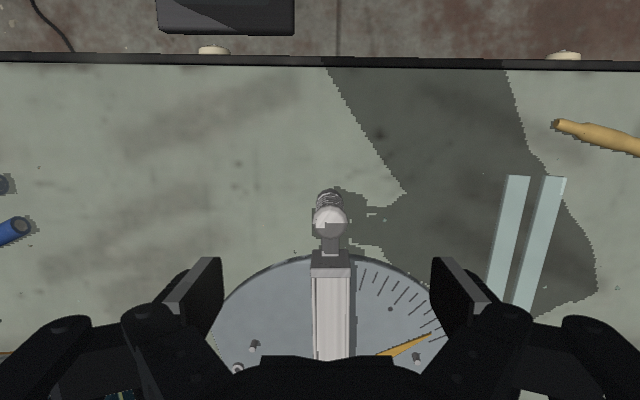

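Knob top at (330,221), between the open fingers' x-range.

Run:
```python
from h import *
c=load("w2");print(plane(c,330.3,221,.0765),plane(c,330,276,.0385))
```

```text
[0.43964102 0.27581319 0.0765    ] [0.49637974 0.27692726 0.0385    ]
```

```bash
python3 -m jog '{"delta_pos":[[0.01,0.02,-0.3],[0,0.02,-0.4],[0,0,-0.4],[0,0,-0.4],[0,0,-0.28],[0,0,-0.15],[0,0,0],[0,0,0],[0,0,0],[0,0,0]],"turn":[[0,0,0],[0,0,0],[0,0,0],[0,0,0],[0,0,0],[0,0,0],[0,0,0],[0,0,0],[0,0,0],[0,0,0]],"hand":[1,1,1,1,1,1,1,-1,-1,-1]}' 70
python3 -m jog '{"delta_pos":[[0,0,0],[0,0,0],[0,0,0],[0,0,0],[0,0,0],[0,0,0],[0,0,0],[0,0,0],[0,0,0],[0,0,0]],"turn":[[0,0,0],[0,0,0],[0,0,0],[0,0,0],[0,0,0],[0,0,0],[0,0,0],[0,0,0],[0,0,0],[0,0,0]],"hand":[-1,-1,-1,-1,-1,-1,-1,-1,-1,-1]}' 70
python3 look.py w3
python3 - <<'E'
from workcell import camera
import cv2
cv2.imwrite("pics/side1.png",cv2.resize(camera("side")["frame"][150:290,220:440,::-1],None,fx=3.5,fy=3.5,interpolation=2))
E
```

```text
time: 4.2
ee_pos: [0.4414, 0.2771, 0.045]
tcp_rot: [180.0, 0.1, -179.1]
wrist_force: [-0.4, 0.3, -0.7]
opening: 0.0436
time: 5.2
ee_pos: [0.4412, 0.277, 0.0448]
tcp_rot: [180.0, 0.0, -179.1]
wrist_force: [-0.4, -1.3, 6.4]
opening: 0.0197
5.2 [0.4411975 0.2769636 0.0448139] [ 1.79981514e+02  4.07972788e-02 -1.79134900e+02] [ 3.21216570e+01  1.55781093e+00 -1.41643137e+01  7.42334077e+01
 -5.36547020e-03  3.12565485e+01] [[-3.46483619e-04  9.64912223e-01  2.62572431e-01  6.59830024e-02]
 [ 9.99999939e-01  3.47980473e-04  4.08001164e-05 -6.98357675e-04]
 [-5.20015477e-05  2.62572429e-01 -9.64912285e-01 -1.42834462e-01]
 [ 0.00000000e+00  0.00000000e+00  0.00000000e+00  1.00000000e+00]] ['frame', 'range_z', 'fx', 'fy', 'cx', 'cy', 'mount', 'extrinsics']
```

View pics/w3.png

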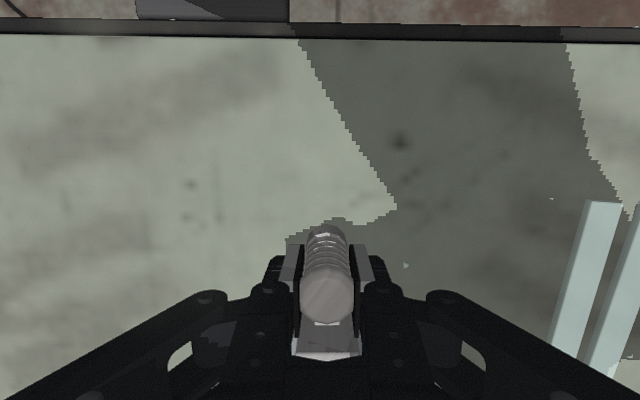

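View pics/side1.png

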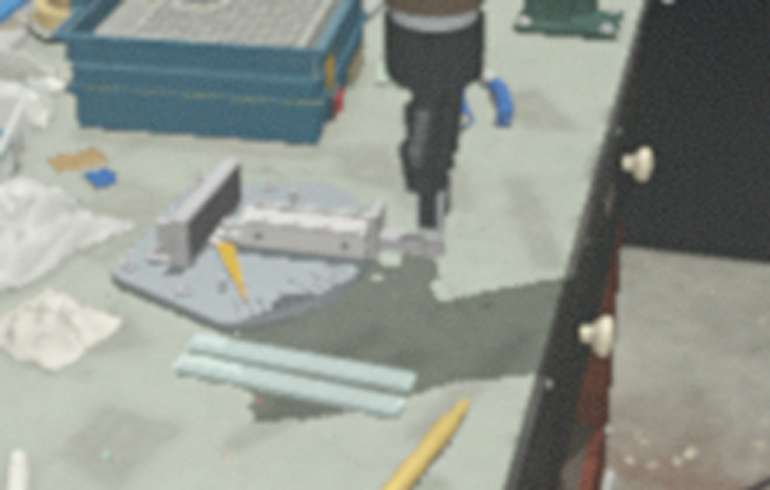

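```bash
python3 -m jog '{"delta_pos":[[0.0025,-0.078,0],[0.004,-0.078,0],[0.006,-0.078,0],[0.0075,-0.0775,0],[0.0095,-0.0775,0],[0.011,-0.077,0],[0.0125,-0.077,0],[0.0145,-0.0765,0],[0.016,-0.076,0],[0.0175,-0.076,0]],"turn":[[0,0,0.157],[0,0,0.157],[0,0,0.157],[0,0,0.157],[0,0,0.157],[0,0,0.157],[0,0,0.157],[0,0,0.157],[0,0,0.157],[0,0,0.157]],"hand":[-1,-1,-1,-1,-1,-1,-1,-1,-1,-1]}' 70
```

```text
time: 6.3
ee_pos: [0.4462, 0.2387, 0.0448]
tcp_rot: [179.9, 0.1, -166.5]
wrist_force: [-1.7, 2.5, 4.2]
opening: 0.0196
```

```bash
python3 -m jog '{"delta_pos":[[0.0195,-0.0755,0],[0.021,-0.075,0],[0.0225,-0.0745,0],[0.0245,-0.074,0],[0.026,-0.0735,0],[0.0275,-0.073,0],[0.029,-0.072,0],[0.031,-0.0715,0],[0.0325,-0.071,0],[0.034,-0.07,0]],"turn":[[0,0,0.157],[0,0,0.157],[0,0,0.157],[0,0,0.157],[0,0,0.157],[0,0,0.157],[0,0,0.157],[0,0,0.157],[0,0,0.157],[0,0,0.157]],"hand":[-1,-1,-1,-1,-1,-1,-1,-1,-1,-1]}' 70
cat > views.py <<'E'
import sys
from look import *
n=sys.argv[1];x=int(sys.argv[2]) if len(sys.argv)>2 else 0
o=bot.get_obs();print(o["time"],o["ee_pos"],o["tcp_rot"],o["wrist_force"])
boxes=dict(scene=(230,180,110,80),side=(245,185,120,85))
for s,(x,y,w,h) in boxes.items():
    c=camera(s);np.savez(f"{s}{n}.npz",**c)
    cv2.imwrite(f"pics/{s}{n}z.png",cv2.resize(c["frame"][y:y+h,x:x+w,::-1],None,fx=6.5,fy=6.5,interpolation=2))
E
python3 views.py 2
```

```text
time: 7.3
ee_pos: [0.4596, 0.2021, 0.0448]
tcp_rot: [180.0, 0.1, -153.9]
wrist_force: [-1.5, 2.3, 4.9]
opening: 0.0195
7.3 [0.45962174 0.20210518 0.0447747 ] [ 1.79957624e+02  5.96563535e-02 -1.53938054e+02] [-1.53128564  2.31073449  4.93201366]
```

View pics/scene2z.png

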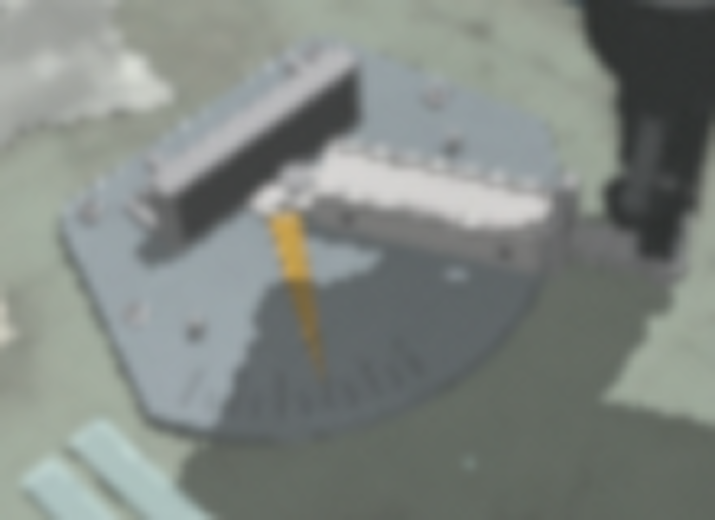

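View pics/side2z.png

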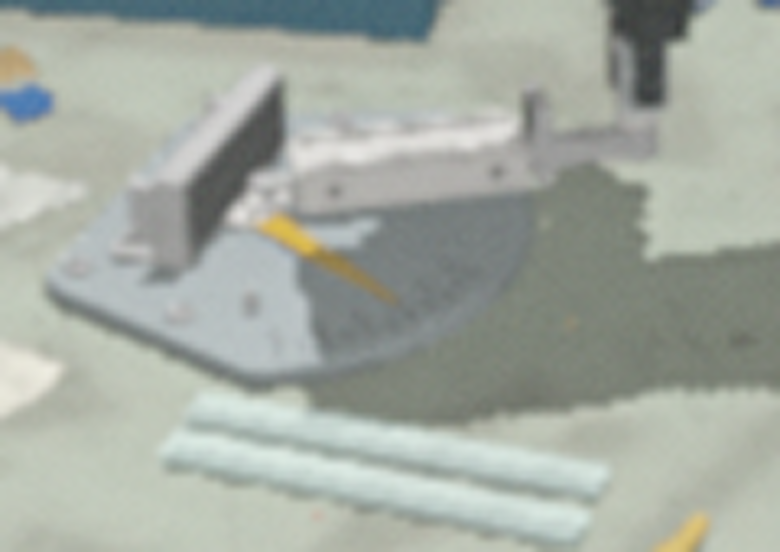

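The pointer is now in the middle of the scale. I'll enhance contrast to read it against the ticks, and add the pixel positions of the ticks seen by the wrist view earlier.

Run:
```python
from h import *
out=[]
for s,(x,y,w,h) in dict(scene=(250,228,52,22),side=(290,222,52,22)).items():
    c=load(s+"2");f=c["frame"][y:y+h,x:x+w,::-1]
    g=cv2.resize(f,None,fx=14,fy=14,interpolation=cv2.INTER_CUBIC)
    l=cv2.cvtColor(g,cv2.COLOR_BGR2LAB);l[:,:,0]=cv2.createCLAHE(6,(3,3)).apply(l[:,:,0]);out.append(cv2.cvtColor(l,cv2.COLOR_LAB2BGR))
cv2.imwrite("pics/ticks2.png",cv2.resize(np.vstack(out),(700,592)))
```

```text
(no output)
```

View pics/ticks2.png

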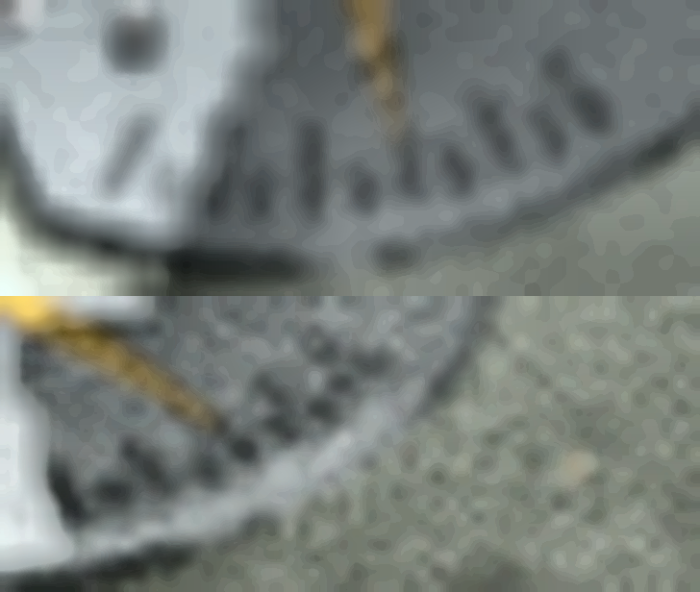

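Run:
```python
from h import *
c=load("scene2");k=700/(52*14);pv=np.array([.618,.2806])
def a(u,v,z):
    q=plane(c,250+u/k/14,228+v/(592/ (44*14))/14,z)[:2]-pv;return np.hypot(*q),np.degrees(np.arctan2(-q[1],-q[0]))%360-300
for n,u,v,z in(("tip",402,140,.012),("ptr mid",372,40,.012),("t0",130,155,.01),("t10",222,175,.01),("t20",312,170,.01),("t25",362,188,.01),("t30",411,175,.01),("t35",455,170,.01),("t40",492,132,.01)):print(n,a(u,v,z))
```

```text
tip (np.float64(0.10894370810908856), np.float64(26.09301947676238))
ptr mid (np.float64(0.08317908580086548), np.float64(25.168437089756026))
t0 (np.float64(0.11177021318110261), np.float64(-2.722499152797411))
t10 (np.float64(0.11329188761916838), np.float64(7.217856462147779))
t20 (np.float64(0.11197224368531809), np.float64(16.403437424435197))
t25 (np.float64(0.1174973624640071), np.float64(21.27940214989286))
t30 (np.float64(0.11637274737396401), np.float64(26.236257467559085))
t35 (np.float64(0.11767448811838227), np.float64(30.540595667421883))
t40 (np.float64(0.11153735520135702), np.float64(35.47716688944587))
```

The pointer sits on the 30° tick (26.1° against 26.2° in scene coordinates). Now I'll pull.

```bash
python3 -m jog '{"delta_pos":[[-0.1,-0.05,0],[-0.12,-0.059,0],[-0.12,-0.059,0],[-0.12,-0.059,0],[-0.12,-0.059,0],[-0.12,-0.059,0],[-0.12,-0.059,0],[-0.12,-0.059,0],[-0.1,-0.05,0],[-0.05,-0.027,0]],"turn":[[0,0,0],[0,0,0],[0,0,0],[0,0,0],[0,0,0],[0,0,0],[0,0,0],[0,0,0],[0,0,0],[0,0,0]],"hand":[-1,-1,-1,-1,-1,-1,-1,-1,-1,-1]}' 90
python3 -m jog '{"delta_pos":[[-0.04,-0.02,0],[0,0,0],[0,0,0],[0,0,0],[0,0,0],[0,0,0],[0,0,0],[0,0,0],[0,0,0],[0,0,0]],"turn":[[0,0,0],[0,0,0],[0,0,0],[0,0,0],[0,0,0],[0,0,0],[0,0,0],[0,0,0],[0,0,0],[0,0,0]],"hand":[-1,-1,-1,-1,-1,-1,-1,-1,-1,-1]}'
python3 views.py 3; python3 look.py w4 >/dev/null
python3 - <<'E'
import numpy as np
from workcell import bot
p=bot.get_obs()["ee_pos"][:2];print(p-[.45962,.20211],np.hypot(*(p-[.45962,.20211])),np.degrees(np.arctan2(.2806-p[1],.618-p[0])))
E
```

```text
time: 8.4
ee_pos: [0.4063, 0.1752, 0.0449]
tcp_rot: [-180.0, 0.2, -154.0]
wrist_force: [9.2, 3.6, -2.0]
opening: 0.0187
time: 9.4
ee_pos: [0.4045, 0.1744, 0.0449]
tcp_rot: [-180.0, 0.2, -154.0]
wrist_force: [8.1, 2.9, 1.1]
opening: 0.0191
9.4 [0.40453669 0.17436818 0.0448535 ] [-179.97253052    0.24173771 -154.01215192] [8.08756788 2.87529875 1.06144012]
[-0.05507897 -0.02776737] 0.06168240912038331 26.463584259449046
```

View pics/scene3z.png

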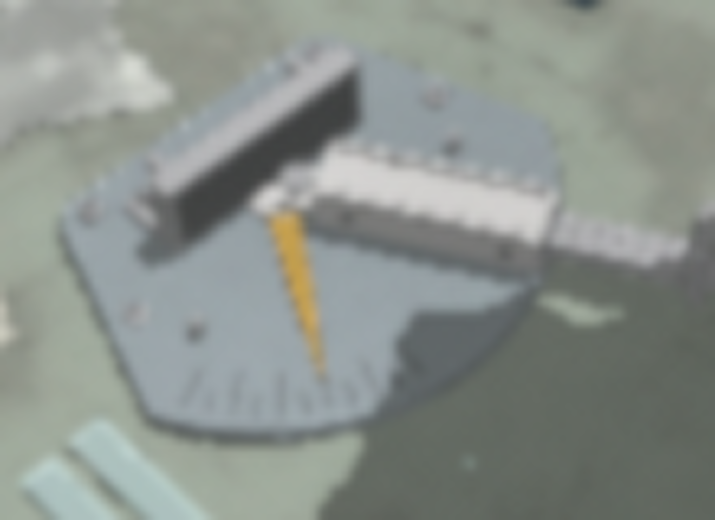

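View pics/side3z.png

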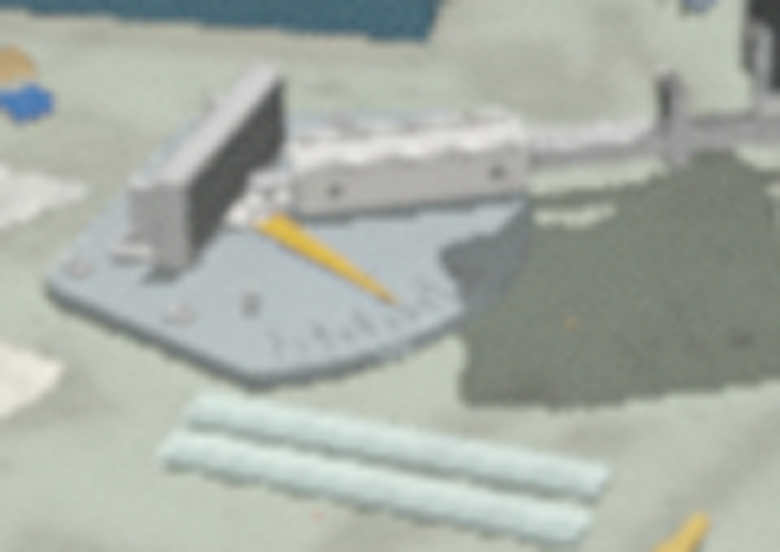

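View pics/w4.png

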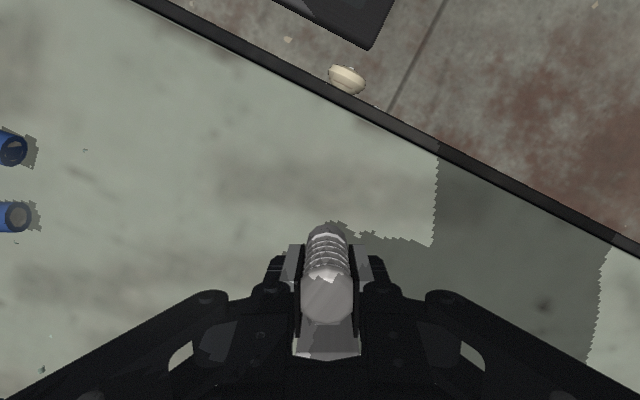

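Run:
```python
from h import *
A=load("w3")["frame"][225:365,280:375,::-1];B=load("w4")["frame"][225:365,280:375,::-1]
cv2.imwrite("pics/cmp.png",cv2.resize(np.hstack([A,B]),None,fx=4,fy=4,interpolation=2))
out=[]
for s,(x,y,w,h) in dict(scene=(305,205,50,22),side=(318,195,50,22)).items():
    f=load(s+"3")["frame"][y:y+h,x:x+w,::-1]
    g=cv2.resize(f,None,fx=13,fy=13,interpolation=2);l=cv2.cvtColor(g,cv2.COLOR_BGR2LAB);l[:,:,0]=cv2.createCLAHE(4,(3,3)).apply(l[:,:,0]);out.append(cv2.cvtColor(l,cv2.COLOR_LAB2BGR))
cv2.imwrite("pics/bar3.png",np.vstack(out))
```

```text
(no output)
```

View pics/cmp.png

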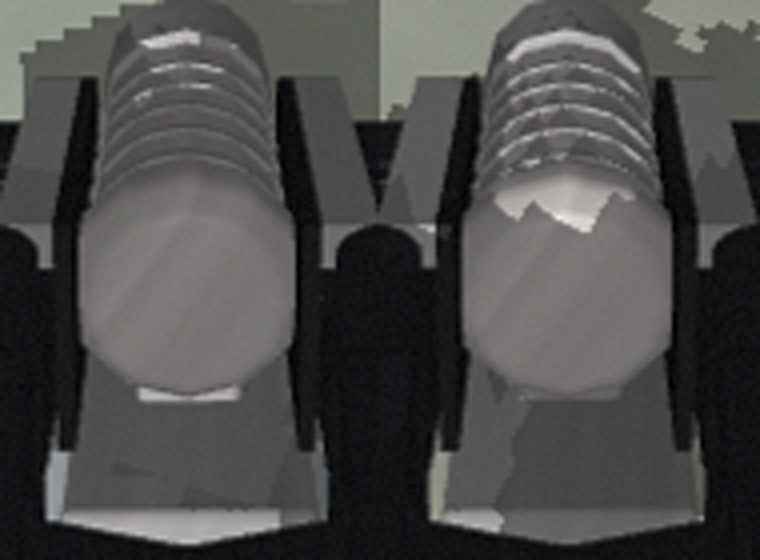

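View pics/bar3.png

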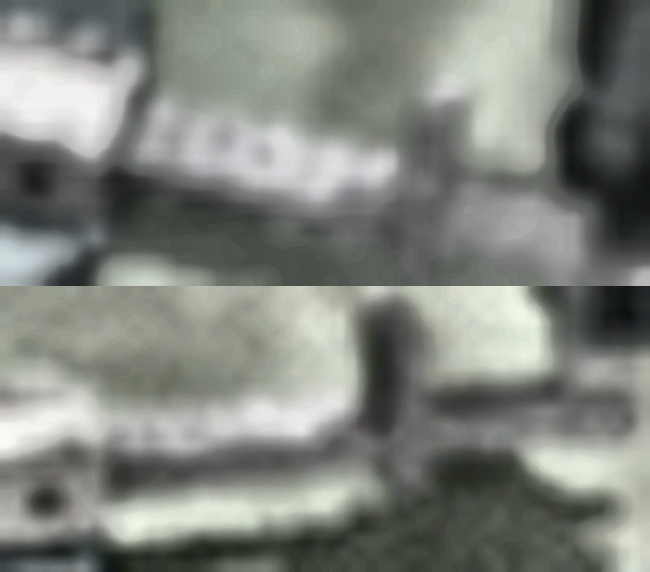

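No slip is visible: the knob is at the same pixels in the pads. The TCP has gone 61.7 mm, so I'll ease back to 60 mm and then re-read everything.

```bash
python3 -m jog '{"delta_pos":[[0.015,0.01,0],[0.012,0.008,0],[0,0,0],[0,0,0],[0,0,0],[0,0,0],[0,0,0],[0,0,0],[0,0,0],[0,0,0]],"turn":[[0,0,0],[0,0,0],[0,0,0],[0,0,0],[0,0,0],[0,0,0],[0,0,0],[0,0,0],[0,0,0],[0,0,0]],"hand":[-1,-1,-1,-1,-1,-1,-1,-1,-1,-1]}'
python3 views.py 4; python3 look.py w5 >/dev/null
python3 - <<'E'
from h import *
from workcell import bot
p=bot.get_obs()["ee_pos"][:2];print(p-[.45962,.20211],np.hypot(*(p-[.45962,.20211])),np.degrees(np.arctan2(.2806-p[1],.618-p[0])))
out=[]
for s,(x,y,w,h) in dict(scene=(250,226,52,22),side=(290,220,52,22)).items():
    f=load(s+"4")["frame"][y:y+h,x:x+w,::-1]
    g=cv2.resize(f,None,fx=13,fy=13,interpolation=2);l=cv2.cvtColor(g,cv2.COLOR_BGR2LAB);l[:,:,0]=cv2.createCLAHE(4,(3,3)).apply(l[:,:,0]);out.append(cv2.cvtColor(l,cv2.COLOR_LAB2BGR))
cv2.imwrite("pics/t4.png",np.vstack(out))
out=[]
for s,(x,y,w,h) in dict(scene=(308,203,36,22),side=(318,193,36,22)).items():
    f=load(s+"4")["frame"][y:y+h,x:x+w,::-1]
    out.append(cv2.resize(f,None,fx=13,fy=13,interpolation=cv2.INTER_LANCZOS4))
b=np.vstack(out);b=cv2.addWeighted(b,2.2,cv2.GaussianBlur(b,(0,0),20),-1.2,0)
cv2.imwrite("pics/b4.png",b)
E
```

```text
time: 10.55
ee_pos: [0.406, 0.1752, 0.0449]
tcp_rot: [-180.0, 0.3, -154.0]
wrist_force: [10.0, 3.5, -1.1]
opening: 0.0186
10.55 [0.40601076 0.17522614 0.04486376] [-179.96214518    0.25298574 -154.01924391] [ 9.96284654  3.4712359  -1.0769855 ]
[-0.05362579 -0.02684604] 0.05997028428568535 26.42069193981791
```

View pics/t4.png

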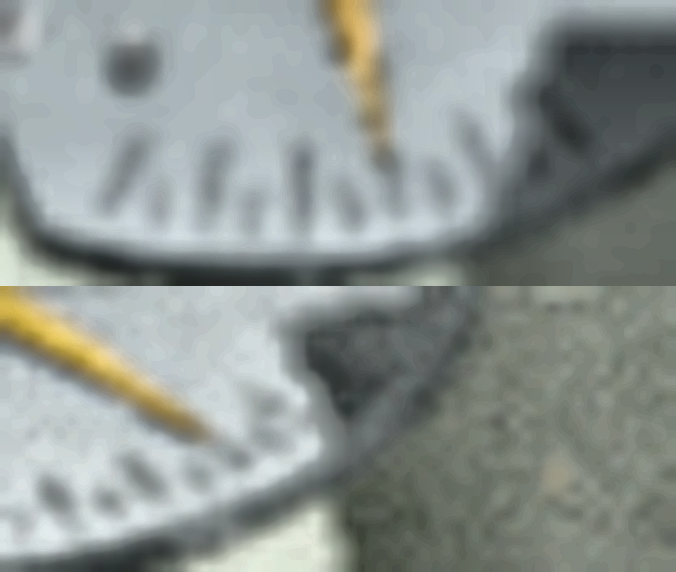

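View pics/b4.png

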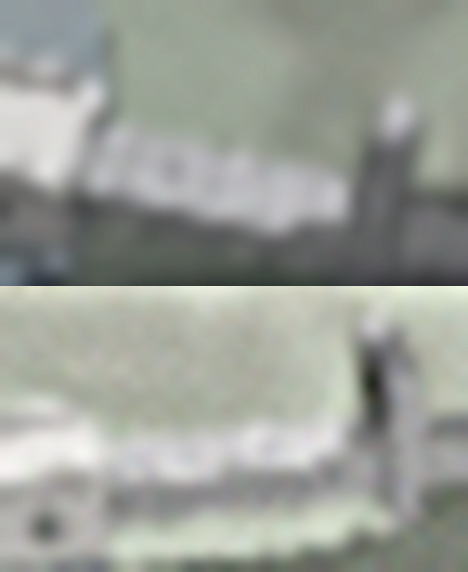

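Both views show the pointer in line with the 30 tick (scene tip (385,160), tick (395,200)). The engraved lines are too fine to read there, so I'll check the pull from the pusher plate's travel.

Run:
```python
from h import *
# template of pusher plate top: travel of best shift along arm, via normalized correlation
d=-np.array([np.cos(np.radians(26.2)),np.sin(np.radians(26.2)),0])
for s in("scene","side"):
    a,b=load(s+"2"),load(s+"4");E=a["extrinsics"]
    p0=np.array([.618,.2806,.045])+.141*d
    q0=proj(a,p0);q1=proj(a,p0+.06*d);print(s,"plate expected",q0,q1)
    x,y=np.round(q0).astype(int)
    k=4;G=lambda c:cv2.resize(cv2.cvtColor(c["frame"],cv2.COLOR_RGB2GRAY),None,fx=k,fy=k,interpolation=cv2.INTER_CUBIC)
    for wx,wy in((4,7),(5,8),(6,9)):
        T=G(a)[(y-wy)*k:(y+wy-3)*k,(x-wx)*k:(x+wx)*k]
        xx,yy=np.round(q1).astype(int);R=G(b)[(yy-wy-5)*k:(yy+wy+2)*k,(xx-wx-6)*k:(xx+wx+6)*k]
        m=cv2.matchTemplate(R,T,cv2.TM_CCOEFF_NORMED);_,v,_,l=cv2.minMaxLoc(m)
        sh=np.array([xx-6-x,yy-5-y])+np.array(l)/k
        w=plane(a,*(q0+sh),.045)-p0;print(v,sh,"travel mm",w@d*1e3,"lat",(w-(w@d)*d)[:2]*1e3)
```

```text
scene plate expected [320.00321078 211.51998369] [341.13791513 216.27343891]
0.887361466884613 [23.  5.] travel mm 65.10373786911188 lat [ 0.25524123 -0.51871868]
0.9205043911933899 [23.  5.] travel mm 65.10373786911188 lat [ 0.25524123 -0.51871868]
0.9196518659591675 [23.  5.] travel mm 65.10373786911188 lat [ 0.25524123 -0.51871868]
side plate expected [330.55688506 200.75449779] [350.83364481 198.58737205]
0.9557710289955139 [20.75 -2.25] travel mm 61.46107603426234 lat [ 0.08541277 -0.17358167]
0.9714781641960144 [20.5 -2. ] travel mm 60.37376100314097 lat [-0.50455165  1.02538435]
0.9671844244003296 [20.25 -2.  ] travel mm 59.669561320147785 lat [-0.43397332  0.88195023]
```

Run:
```python
from h import *
from workcell import camera
d=-np.array([np.cos(np.radians(26.2)),np.sin(np.radians(26.2)),0]);n=np.array([d[1],-d[0],0])
img=[]
for s in("scene","side"):
    fs=[camera(s) for _ in range(6)];c=fs[0];f=np.mean([x["frame"].astype(float) for x in fs],0)
    c["frame"]=f;np.savez(s+"5.npz",**c)
    # rectify bar top plane: columns along the arm 90..260mm at 0.25mm, rows lateral +-30
    r=np.arange(.100,.215,.00025);t=np.arange(-.025,.025,.00025)
    z=.031
    mx=np.zeros((len(t),len(r)),np.float32);my=mx.copy()
    P=np.array([.618,.2806,z])+r[None,:,None]*d+t[:,None,None]*n
    X=P@c["extrinsics"][:3,:3].T+c["extrinsics"][:3,3]
    mx=(c["cx"]-c["fx"]*X[...,0]/X[...,2]).astype(np.float32);my=(c["cy"]+c["fy"]*X[...,1]/X[...,2]).astype(np.float32)
    im=cv2.remap(np.clip(f,0,255).astype(np.uint8)[:,:,::-1],mx,my,cv2.INTER_CUBIC)
    for k in range(0,len(r),40): cv2.line(im,(k,0),(k,6),(0,0,255),1)
    img.append(im)
cv2.imwrite("pics/rect.png",cv2.resize(np.vstack(img),None,fx=1.6,fy=1.45,interpolation=2))
```

```text
(no output)
```

View pics/rect.png

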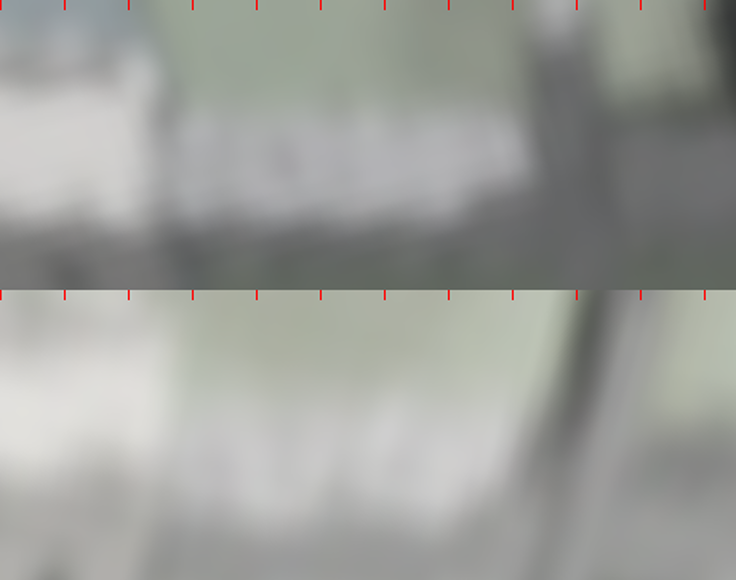

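Run:
```python
from h import *
from scipy.ndimage import gaussian_filter1d as gf
d=-np.array([np.cos(np.radians(26.2)),np.sin(np.radians(26.2)),0]);n=np.array([d[1],-d[0],0])
r=np.arange(.118,.19,.001)
for s,(t0,t1) in dict(scene=(-.004,.006),side=(-.002,.008)).items():
    c=load(s+"5");t=np.arange(t0,t1,.0005)
    P=np.array([.618,.2806,.031])+r[None,:,None]*d+t[:,None,None]*n
    X=P@c["extrinsics"][:3,:3].T+c["extrinsics"][:3,3]
    mx=(c["cx"]-c["fx"]*X[...,0]/X[...,2]).astype(np.float32);my=(c["cy"]+c["fy"]*X[...,1]/X[...,2]).astype(np.float32)
    p=cv2.remap(c["frame"].astype(np.float32).mean(2),mx,my,cv2.INTER_CUBIC).mean(0)
    hp=p-gf(p,6)
    print(s,[(int(round(a*1e3)),round(float(b),1)) for a,b in zip(r,hp)])
```

```text
scene [(118, 18.4), (119, 17.1), (120, 14.6), (121, 10.4), (122, 4.5), (123, -2.5), (124, -9.3), (125, -14.0), (126, -15.3), (127, -13.0), (128, -8.4), (129, -3.4), (130, 0.1), (131, 1.6), (132, 1.3), (133, -0.1), (134, -1.5), (135, -2.2), (136, -1.5), (137, 0.1), (138, 1.5), (139, 2.1), (140, 1.6), (141, 0.4), (142, -1.3), (143, -2.9), (144, -3.9), (145, -3.3), (146, -1.5), (147, 0.6), (148, 2.1), (149, 2.2), (150, 1.4), (151, 0.2), (152, -1.2), (153, -1.9), (154, -1.6), (155, -0.4), (156, 1.4), (157, 2.9), (158, 3.2), (159, 2.6), (160, 1.6), (161, 0.3), (162, -0.6), (163, -1.1), (164, -1.0), (165, -0.1), (166, 1.3), (167, 2.6), (168, 3.7), (169, 4.5), (170, 4.8), (171, 4.7), (172, 4.3), (173, 4.1), (174, 4.4), (175, 5.4), (176, 7.5), (177, 10.7), (178, 13.3), (179, 14.0), (180, 12.6), (181, 8.5), (182, 1.2), (183, -7.2), (184, -14.7), (185, -18.7), (186, -18.5), (187, -17.0), (188, -16.0), (189, -16.0)]
side [(118, -3.2), (119, -1.0), (120, 2.1), (121, 4.6), (122, 5.5), (123, 5.2), (124, 3.5), (125, 0.9), (126, -1.3), (127, -2.8), (128, -3.1), (129, -2.4), (130, -2.1), (131, -2.6), (132, -3.0), (133, -3.2), (134, -2.9), (135, -1.9), (136, -0.3), (137, 1.4), (138, 2.8), (139, 3.6), (140, 3.4), (141, 2.4), (142, 0.7), (143, -1.3), (144, -2.8), (145, -2.9), (146, -2.0), (147, -0.7), (148, 0.7), (149, 1.7), (150, 1.4), (151, 0.1), (152, -1.9), (153, -3.3), (154, -3.4), (155, -2.3), (156, -0.9), (157, 0.8), (158, 2.4), (159, 3.3), (160, 2.9), (161, 1.3), (162, -0.4), (163, -1.5), (164, -1.6), (165, -1.1), (166, -0.0), (167, 1.5), (168, 3.2), (169, 4.6), (170, 5.6), (171, 6.3), (172, 7.3), (173, 8.6), (174, 10.2), (175, 12.8), (176, 15.5), (177, 15.9), (178, 14.3), (179, 11.2), (180, 5.9), (181, -0.2), (182, -5.5), (183, -10.3), (184, -14.2), (185, -16.3), (186, -17.8), (187, -19.1), (188, -18.6), (189, -15.5)]
```

The line comb reads 134.8/144/153.3/163.2 mm from the pivot in scene and 133/144.6/153.7/163.6 mm in side. Stepping back along it puts the double line at about 125 mm, which is the mouth, and this rules out the 65 mm match. I'll do a settle call and a final check.

```bash
python3 -m jog '{"delta_pos":[[0,0,0],[0,0,0],[0,0,0],[0,0,0],[0,0,0],[0,0,0],[0,0,0],[0,0,0],[0,0,0],[0,0,0]],"turn":[[0,0,0],[0,0,0],[0,0,0],[0,0,0],[0,0,0],[0,0,0],[0,0,0],[0,0,0],[0,0,0],[0,0,0]],"hand":[-1,-1,-1,-1,-1,-1,-1,-1,-1,-1]}'
python3 look.py w6 >/dev/null
python3 - <<'E'
from h import *
A=load("w3")["frame"][225:365,280:375,::-1];B=load("w6")["frame"][225:365,280:375,::-1]
cv2.imwrite("pics/cmp2.png",cv2.resize(np.hstack([A,B]),None,fx=4,fy=4,interpolation=2))
E
```

```text
time: 12.3
ee_pos: [0.406, 0.1752, 0.0449]
tcp_rot: [-180.0, 0.3, -154.0]
wrist_force: [10.3, 2.5, 0.1]
opening: 0.0192
```

View pics/cmp2.png

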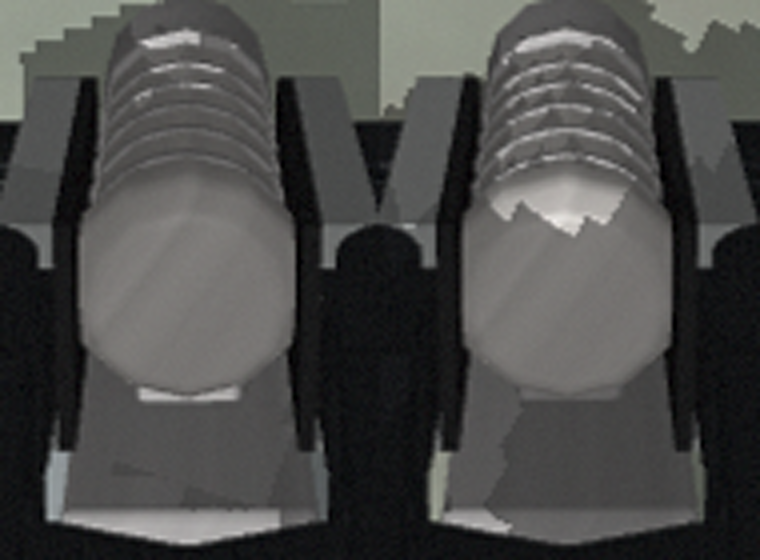

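The knob sits at the same place in the pads as when first gripped, so it has not slipped, and the pose and force are steady. I'm handing it in.

```bash
python3 -c "
from workcell import ticket
print(ticket.job_done())"
```

```text
the job is handed in; nothing more can be done
None
```

The jig is handed in with its arm at the 30° mark and the stop bar held out 60 mm. The robot is still gripping the knob against the spring. It was done in the order you asked, finishing at about 12.3 s.

**Arm angle:** After the swing the pointer measured 26.1° in scene coordinates and the 30° tick 26.2°. After the pull, both fixed cameras still showed the pointer in line with that tick.

**Bar position:** The tool moved 59.97 mm out from home. I first overshot to 61.7 mm and eased back. The knob sits at the same pixels between the pads as when first gripped, so there was no visible slip. The force back on the tool is steady at about 10.5 N.

**Double line:** It was too fine to see directly in the images. The 10 mm lines on the bar, averaged over several frames in both cameras, put it at the mouth to within about 1 mm.

**Check that disagreed:** Matching the pusher plate before and after the pull gave 60–61 mm in the side view but 65 mm in the scene view. I put the scene result down to the changed shadow and background, because the line spacing and the tool travel both contradict it.

**Other items:** I did not touch the glass strips, pliers or glass cutter. I made no separate before-and-after measurement of where they lie.

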